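Open the filter bay of a print-room climate unit

TASK

The filter of the little climate unit on the print-room table is due for a change: open its bay. With the fingertips press the orange snap tab all the way down, then push the released blue cover along its rails, away from its seat and over the tab, until it lies flat on the landing at the far end, wholly off its seat, with the filter bay fully open. Never lift or tip the cover, and leave the filter in its bay and everything else on the table where it is.

Things in the scene. Friction and masses are not known exactly. Their poses are not given: they have to be found in the camera images.
- climate_unit: White unit fixed to the table, 288 long (x) x 125 wide (y), flat deck 50 above the table. Origin on the table under its midline; x points from seat to landing, the way the cover slides; z up. Along x, mm: rear deck -150 to -105, seat -105 to -5, tab -3 to 25, landing 25 to 130, end stop (12 above the deck) 130 to 138. Side rails 7 above the deck, inner faces at y +-54.5.
- seat (a point): Point on the deck level at the middle of the cover's seat (unit x -55, y 0, z 50 mm). Under it is the square filter bay, x -95 to -15, y +-40, floor at z 20. Beside the seat, lips reach in from the rails to y +-49, at z 57 to 60, and hold the cover's flanges down.
- landing (a point): Point on the deck where the cover's origin lies when pushed up to the end stop (unit x +80, y 0, z 50 mm). The cover is wholly off its seat once its origin is past unit x +45 mm.
- rear_deck (a point): Point on the bare rear deck behind the cover (unit x -130, y 0, z 50 mm), where fingers can come down: 45 mm long along x, open behind. Two rear stops (x -119 to -107, 10 above the deck, at y beyond +-42) leave an 84 mm gap through which fingers reach the cover's rear face.
- filter_cover: Blue sliding cover, loose, about 0.12 kg, 100 (x) x 106 (y) x 13 high. Origin: centre of its underside; axes as the unit's. Middle 92 wide, 4 to 13 above its underside, with bare upright front and rear faces; side flanges 5 high slide on the deck. Seated it has about 2 mm play. The raised tab blocks it; the lowered tab passes under it. It slides with about 1 to 2 N.
- snap_tab (a joint): Travel of the orange snap tab, m: 0 = up (top 11 mm above the deck), 0.010 = fully down (top 1 mm above the deck). Starts within 0 to 0.0015. Moves straight down at about 5 to 6 N, has no return spring and stays where it is left.
- tab_top (a point): Centre of the tab's top face, 28 mm (unit x) x 48 mm (unit y), at unit x +11 mm, y 0; 61 mm above the table when up. The face ends 2 mm in front of the seated cover, whose top stands 2 mm higher than the raised tab.
- fitted_filter: Grey pleated filter cassette lying loose in the bay under the cover, 74 x 74 x 20; origin: centre of its underside; its top is 10 mm below the deck. Stays there.
- spare_filter: Spare filter cassette, cardboard brown, 74 x 74 x 20, standing loose on the table; origin under its centre. Leave alone.
- loupe: Black loupe, diameter 40, 36 high, beside the unit; origin under its centre. Leave alone.
- eraser: White and blue eraser, 45 x 20 x 12, beside the unit; origin under its centre. Leave alone.
- paperweight: Brass paperweight with a knob, diameter 52, 46 high; origin under its centre. Leave alone.
- glue_jar: Jar, diameter 56, 75 high; origin under its centre. Leave alone.
- mug: White mug, diameter 80, 90 high; origin under its centre. Leave alone.
Mind the look-alikes: they are no part of the job. Of the things like the filter_cover, leave any that is pink or purple; of the rest the larger one is meant.

How it is judged:
By the outcome, as a careful person would: the job done as asked, in the order asked, and still so for the second after the job is handed in, with the robot touching nothing.
It also fails if it takes over 48 s, if anything falls off the work surface, if the arm or the gripper's body presses on something with over 40 N, if the wrist force passes 120 N, or if a joint passes its speed limit or range.

ROBOT

A 6-joint arm with a two-finger parallel gripper is mounted at the origin on the work surface. World frame = base frame: x ahead of the robot, y to its left, z up, the work surface at z = 0. Lengths are in mm, angles in rad, forces in N, time in s.
With the tool pointing down it reaches from about 350 to 775 mm from the base axis. Payload 7.3 kg.
Tool frame: the origin (TCP) lies midway between the tips of the shut fingers; the grasp point (between the pads) lies bot.tcp_to_grasp behind it (bot.tcp_to_grasp is the distance from the TCP to the grasp point, in mm); z points along the fingers, y is the direction in which the jaws open and shut (so a half turn about z gives the same grasp; the last joint's range is limited). The gripper opens to 92 mm and grips with 3 to 60 N. Pads are 19 mm wide; open, the fingers measure 130 mm over their backs; the gripper's body (75 mm by 190 mm) begins 47 mm behind the grasp point.
Start: joints at [1.067, 0.342, 1.524, -0, 1.275, -0.146], TCP at [183.849, 491.777, 226.741] pointing down, gripper open.
Joint ranges: [-2.53, 2.53], [-0.77, 2.02], [0.04, 2.7], [-1, 4.14], [0.28, 2.66], [-3.11, 3.11]. Speed limits (rad/s): [2.57, 2.57, 3.14, 3.14, 3.14, 3.14].

INTERFACE

Orientations are given as [roll, pitch, yaw] about the fixed x, y, z axes, in that order (R = Rz(yaw) Ry(pitch) Rx(roll)).
In Python, from plant import bot gives the robot as it stands.
- The arm moves only by the shell command python3 -m inch 'ROWS'. ROWS is JSON, one flat list of numbers, 7 for each row, row after row: the shift along the world's x, y, z in cm, then the turn, a rotation vector about the world's x, y, z in degrees, then the gripper command: -1 is shut, 1 is fully open, values between are in proportion. In form: [tx, ty, tz, ax, ay, az, fingers, tx, ty, tz, ax, ay, az, fingers, ...]. A call has exactly 5 rows; each row is the pose to reach, as a shift and turn from the pose measured when the call began; what a row does not reach only later rows make up. A row lasts 1/10 s, in which the tool goes at most 50 mm and 8.59 degrees, less where a joint would pass 70% of its speed; a pose out of reach is approached as far as the arm can. A call with a gripper value outside its range is refused whole. The fingers move at their own pace and stop on an object; the grip force is fixed at half the most. Time passes only in rows, so rows that repeat a pose let the fingers close, or fill a call up. It gives the time, the measured TCP pose, the force and the opening at its end, in the units of the state.
- bot.get_obs(): the state, without advancing time (a new reading comes with each control period).
- bot.capture(name): name is "side" or "top"; returns the picture (400x640x3 uint8, red, green, blue); there is no depth.
- bot.calibration(name): a dict with "fx", "fy", "cx", "cy" (pixels), "k1" (the pictures are not rectified: a ray, as slopes to the right and down, at radius r is drawn at 1 + k1 r^2 times it, then the intrinsics apply), "cam_to_world" (4x4, takes a point from camera to world coordinates). Camera axes: x right, y down, z forward; pixel columns grow to the right and rows downward; lengths in mm; the calibration is good to about 2 mm. A picture is of the moment at which its call begins. calibration takes no time and is no camera call.
- bot.close_job(): hands the job in, once; it reports no verdict.
The state is a dict: "time": time; "joint_positions": joint angles; "dq": joint speeds; "tau": joint torques, N m; "tool_pos": TCP position; "tcp_rot": TCP orientation; "contact_force": force on the tool from outside, world axes, zero at the start; "moment": the same for the moment, N m; "grip_width": finger opening in mm.
Only numpy, scipy, OpenCV 4.12 (cv2) and the standard library are available. Lean on these libraries where they do the work, as an engineer would, in place of code of your own. Each camera call takes 0.05 s, during which the arm holds its last target.

## Working session

There is one attempt and no reset: what is moved stays moved. The work goes in short steps, Python scripts to look and compute and a shell command to move; the robot and the scene stay as the last step left them, time stands still between calls to the robot, and variables do not carry over. Pictures are saved under pics/ and viewed, and the job is handed in when it is done.

```bash
mkdir -p pics; ls
python3 - <<'E'
from plant import bot
import cv2
o=bot.get_obs(); print({k:(v if not hasattr(v,'tolist') else v.tolist()) for k,v in o.items()}); print(bot.tcp_to_grasp)
for n in("top","side"):
    cv2.imwrite(f"pics/{n}0.png",bot.capture(n)[:,:,::-1]); print(bot.calibration(n))
E
```

```text
pics
{'time': 0.0, 'joint_positions': [1.0669962559693156, 0.34272768075614707, 1.5249935987406065, 2.1343815416785318e-05, 1.2753752102204352, -0.14604175590347726], 'dq': [0.0006943662606541619, -0.0010084536533691165, -0.00016762301642420574, 0.00011098147513565847, 0.0011565000015683765, -0.0005352238369561409], 'tau': [0.0002745399615378119, -43.125343322753906, -24.421257376670837, 0.07183946203440428, 0.05611281143501401, -0.00013862826108379522], 'tool_pos': [183.64615249074998, 491.41792713609914, 226.05055166507088], 'tcp_rot': [-3.1401077960464434, -0.0002390354959671548, 2.7838279317501566], 'contact_force': [0.052398432623379836, -0.27715261369673144, -0.033951503290866006], 'moment': [-0.06627773010678596, 0.008185132322028759, 0.01226500172768237], 'grip_width': 91.42886777174391}
18.8
{'fx': 469.20039811856617, 'fy': 469.20039811856617, 'cx': 322.2277076832942, 'cy': 204.11820155187422, 'k1': 0.010924863259031442, 'cam_to_world': array([[-9.52492927e-02, -9.69646717e-01,  2.25195063e-01,
         2.84184269e+02],
       [-9.95453386e-01,  9.28615951e-02, -2.11962465e-02,
         1.78438016e+01],
       [-3.59101987e-04, -2.26190116e-01, -9.74083109e-01,
         1.43536221e+03],
       [ 0.00000000e+00,  0.00000000e+00,  0.00000000e+00,
         1.00000000e+00]])}
{'fx': 454.1571228692487, 'fy': 454.1571228692487, 'cx': 317.5426672410798, 'cy': 200.37789414178224, 'k1': -0.07651405024038624, 'cam_to_world': array([[ 8.33305294e-01, -2.46925208e-01,  4.94601081e-01,
         6.79328497e+00],
       [-5.52262573e-01, -4.11760330e-01,  7.24885840e-01,
        -8.85770401e+02],
       [ 2.46645174e-02, -8.77200873e-01, -4.79489614e-01,
         6.60435285e+02],
       [ 0.00000000e+00,  0.00000000e+00,  0.00000000e+00,
         1.00000000e+00]])}
```

View pics/top0.png

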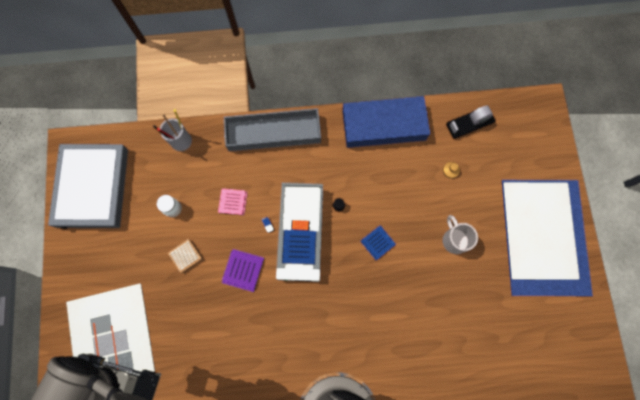

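View pics/side0.png

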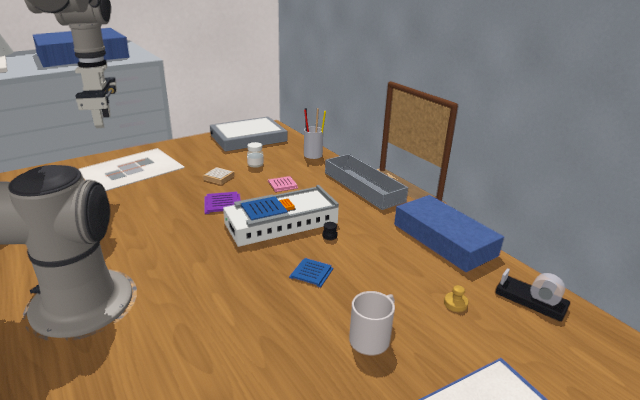

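The top view shows the unit at about px (300,232), with the blue cover at (300,247), the orange tab at (300,226) and the landing further up (away from the robot). The smaller blue decoy at (378,242) and the pink and purple covers are not part of the job. I'll zoom in next.

Run:
```python
import cv2
a=cv2.imread("pics/top0.png")[175:290,260:345]; cv2.imwrite("pics/top0z.png",cv2.resize(a,None,fx=5,fy=5,interpolation=cv2.INTER_CUBIC))
a=cv2.imread("pics/side0.png")[180:250,215:345]; cv2.imwrite("pics/side0z.png",cv2.resize(a,None,fx=6,fy=6,interpolation=cv2.INTER_CUBIC))
```

```text
(no output)
```

View pics/top0z.png

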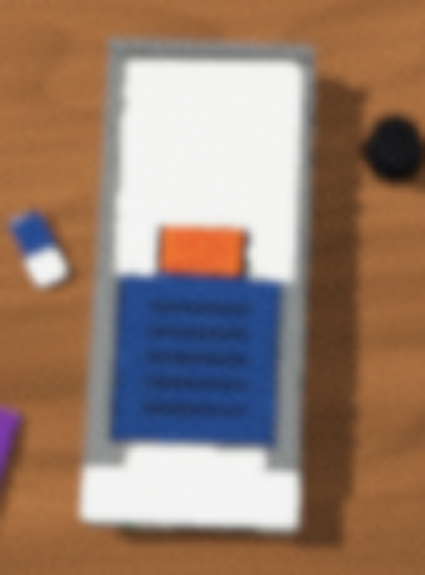

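View pics/side0z.png

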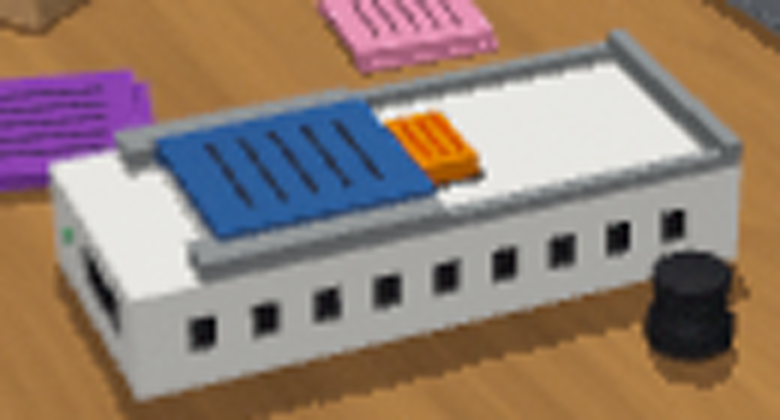

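```bash
cat > h.py <<'E'
import numpy as np, cv2
from plant import bot
def proj(n,P):
    c=bot.calibration(n);T=np.linalg.inv(c["cam_to_world"]);P=np.atleast_2d(P)
    q=P@T[:3,:3].T+T[:3,3]; s=q[:,:2]/q[:,2:]; r2=(s**2).sum(1,keepdims=True); s=s*(1+c["k1"]*r2)
    return s*[c["fx"],c["fy"]]+[c["cx"],c["cy"]]
def U(p,P):
    x,y,a=p; P=np.atleast_2d(P).astype(float); c,s=np.cos(a),np.sin(a)
    return np.c_[x+c*P[:,0]-s*P[:,1], y+s*P[:,0]+c*P[:,1], P[:,2]]
E
python3 - <<'E'
from h import *
from scipy.optimize import least_squares
t=[((-150,62.5,50),80,525),((-150,-62.5,50),300,528),((138,62.5,62),112,40),((138,-62.5,62),315,45),((25,24,61),160,227),((25,-24,61),245,228)]
s=[((-150,62.5,50),50,170),((-150,-62.5,50),135,303),((-150,-62.5,0),140,398),((138,62.5,62),615,32),((138,-62.5,62),740,148),((25,-24,61),478,158)]
A=np.array([a[0] for a in t]);a=np.array([[b[1]/5-.4+260,b[2]/5-.4+175] for b in t])
B=np.array([a[0] for a in s]);b=np.array([[q[1]/6-.4+215,q[2]/6-.4+180] for q in s])
for w in((1,1),(1,0),(0,1)):
    f=lambda p:np.r_[w[0]*(proj("top",U(p,A))-a).ravel(),w[1]*(proj("side",U(p,B))-b).ravel()]
    r=least_squares(f,[450,50,0.05],x_scale=[100,100,.1]);print(w,r.x,np.round(r.fun,1))
    p=r.x
    for P in((-130,0,50),(-55,0,50),(11,0,61),(80,0,50)):print(np.round(U(p,P),1))
E
```

```text
(1, 1) [ 5.35226920e+02  5.91490874e+01 -1.25847710e-01] [ 1.6 -0.9  0.4 -0.2 -0.2  0.1  0.3  0.3  1.2 -0.4  0.3 -0.1 -0.7 -1.1
 -1.  -0.7 -0.6  0.   0.3 -1.1 -0.2 -1.6 -0.2 -1.1]
[[406.3  75.5  50. ]]
[[480.7  66.1  50. ]]
[[546.1  57.8  61. ]]
[[614.6  49.1  50. ]]
(1, 0) [ 5.34736786e+02  6.10047615e+01 -1.30960182e-01] [ 0.7 -0.8 -0.5  0.1 -0.6  0.2 -0.   0.6  0.7 -0.2 -0.3  0.1 -0.  -0.
 -0.  -0.  -0.  -0.   0.  -0.  -0.  -0.  -0.  -0. ]
[[405.8  78.   50. ]]
[[480.2  68.2  50. ]]
[[545.6  59.6  61. ]]
[[614.1  50.6  50. ]]
(0, 1) [ 5.34130115e+02  5.49006186e+01 -1.23445746e-01] [ 0.  -0.   0.   0.   0.   0.   0.   0.   0.  -0.   0.   0.  -0.5 -0.3
 -0.6  0.2 -0.2  1.   0.7 -0.5  0.4 -0.9  0.3 -0.4]
[[405.1  70.9  50. ]]
[[479.5  61.7  50. ]]
[[545.   53.5  61. ]]
[[613.5  45.1  50. ]]
```

```bash
python3 -m inch '[3,-3.5,0,0,0,3,-1, 6,-7,0,0,0,6,-1, 9,-10.5,0,0,0,9,-1, 12,-14,0,0,0,13,-1, 15,-17.5,0,0,0,13,-1]'; python3 -m inch '[3,-3.5,0,0,0,0,-1, 6,-7,0,0,0,0,-1, 9,-10.5,0,0,0,0,-1, 12,-14,0,0,0,0,-1, 15,-17.5,0,0,0,0,-1]'
```

```text
time: 0.6
tool_pos: [334.3, 314.8, 225.9]
tcp_rot: [-3.14, -0.0, 3.013]
contact_force: [0.8, -0.0, 0.2]
grip_width: 56.5
time: 1.1
tool_pos: [485.1, 138.1, 225.7]
tcp_rot: [-3.14, -0.001, 3.013]
contact_force: [1.1, 1.4, -0.6]
grip_width: 16.5
```

```bash
python3 -m inch '[2.1,-2.7,-2,0,0,0,-1, 4.2,-5.4,-4,0,0,0,-1, 6.3,-8.1,-7,0,0,0,-1, 6.3,-8.1,-11,0,0,0,-1, 6.3,-8.1,-13.5,0,0,0,-1]'
python3 - <<'E'
from h import *
o=bot.get_obs();p=o["tool_pos"];print(p)
for n in("top","side"):
    im=bot.capture(n)[:,:,::-1].copy(); u=proj(n,p)[0];print(n,u)
    x,y=(int(v) for v in u); z=im[y-50:y+50,x-65:x+65]; cv2.imwrite(f"pics/{n}1.png",cv2.resize(z,None,fx=6,fy=6,interpolation=cv2.INTER_CUBIC)); print(x-65,y-50)
E
```

```text
time: 1.6
tool_pos: [547.0, 56.0, 87.5]
tcp_rot: [-3.14, -0.005, 3.011]
contact_force: [-0.3, -0.0, -0.1]
grip_width: 0.6
[547.03942347  55.99748645  87.53072607]
top [300.83051147 222.43567592]
235 172
side [286.38545617 193.4710075 ]
221 143
```

View pics/side1.png

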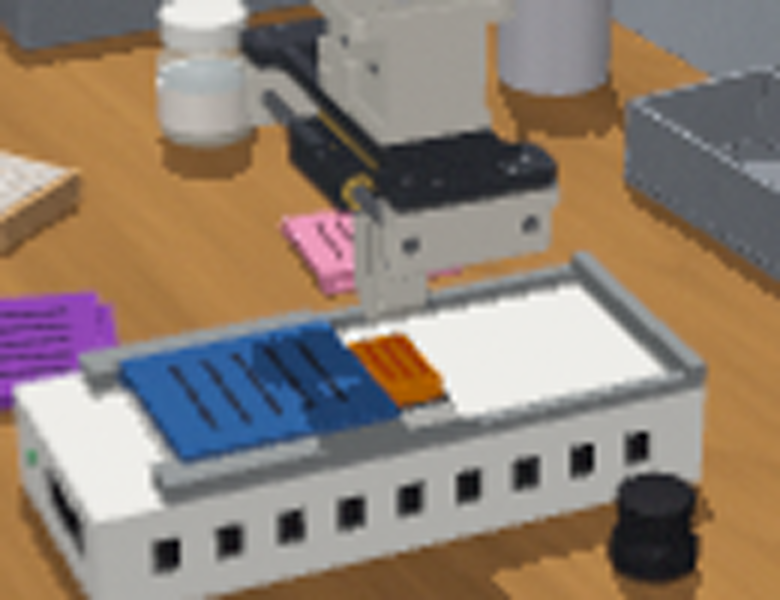

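View pics/top1.png

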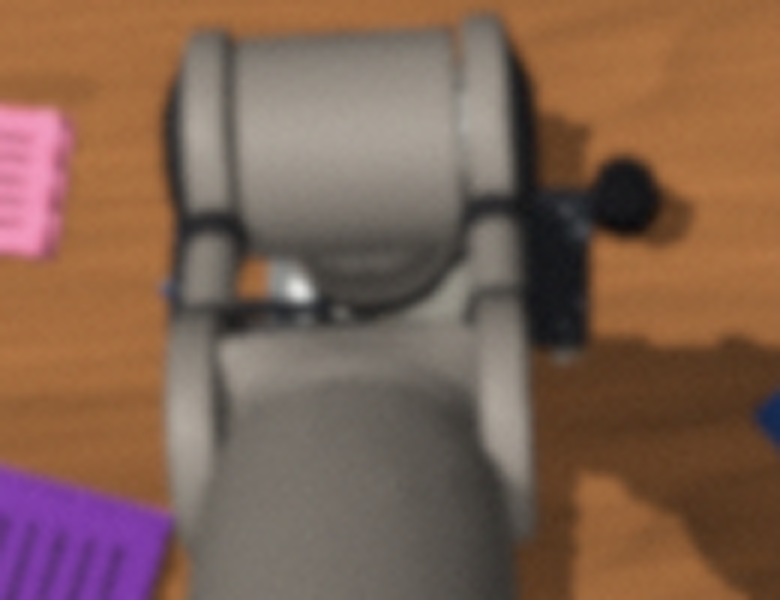

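Run:
```python
from h import *
im=cv2.imread("pics/side1.png")
q=[(547+a*np.cos(-.128)-b*np.sin(-.128),56+a*np.sin(-.128)+b*np.cos(-.128),60.5) for a,b in((9.5,19),(9.5,-19),(-9.5,-19),(-9.5,19))]
q+=[(547,56,60.5),(547,56,87.5)]
u=(proj("side",q)-[221,143]+.4)*6
for x,y in u: cv2.circle(im,(int(x),int(y)),3,(0,255,0),-1)
cv2.imwrite("pics/s1o.png",im[200:460,280:520].repeat(2,0).repeat(2,1))
```

```text
(no output)
```

View pics/s1o.png

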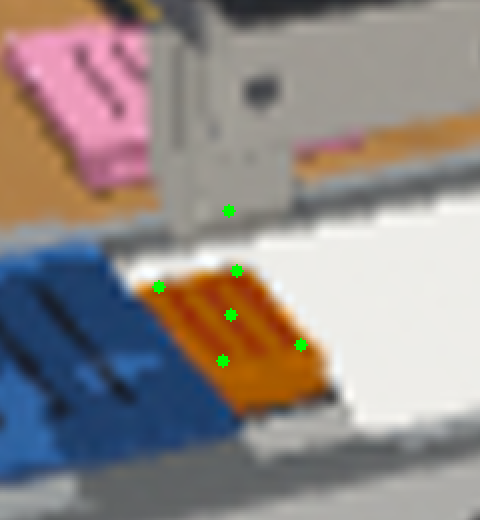

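```bash
python3 -m inch '[0,-0.2,-0.6,0,0,0,-1, 0,-0.2,-1.2,0,0,0,-1, 0,-0.2,-1.7,0,0,0,-1, 0,-0.2,-2.1,0,0,0,-1, 0,-0.2,-2.3,0,0,0,-1]';python3 -m inch '[0,0,-0.1,0,0,0,-1, 0,0,-0.2,0,0,0,-1, 0,0,-0.3,0,0,0,-1, 0,0,-0.4,0,0,0,-1, 0,0,-0.5,0,0,0,-1]'
```

```text
time: 2.2
tool_pos: [545.5, 55.0, 63.9]
tcp_rot: [-3.139, -0.009, 3.012]
contact_force: [0.2, -0.2, -0.0]
grip_width: 0.4
time: 2.7
tool_pos: [545.7, 55.0, 59.4]
tcp_rot: [-3.139, -0.008, 3.012]
contact_force: [-1.1, 0.2, 5.2]
grip_width: 0.5
```

```bash
python3 -m inch '[0.15,0,-0.1,0,0,0,-1, 0.15,0,-0.2,0,0,0,-1, 0.15,0,-0.3,0,0,0,-1, 0.15,0,-0.4,0,0,0,-1, 0.15,0,-0.5,0,0,0,-1]';python3 -m inch '[0,0,-0.1,0,0,0,-1, 0,0,-0.2,0,0,0,-1, 0,0,-0.25,0,0,0,-1, 0,0,-0.3,0,0,0,-1, 0,0,-0.35,0,0,0,-1]'
```

```text
time: 3.2
tool_pos: [546.8, 55.0, 54.2]
tcp_rot: [-3.139, -0.009, 3.012]
contact_force: [-3.3, -0.1, 4.3]
grip_width: 0.2
time: 3.7
tool_pos: [546.9, 55.0, 51.2]
tcp_rot: [-3.139, -0.009, 3.012]
contact_force: [-4.8, 0.1, 12.5]
grip_width: 0.3
```

```bash
python3 -m inch '[0,0,-0.1,0,0,0,-1, 0,0,-0.15,0,0,0,-1, 0,0,-0.2,0,0,0,-1, 0,0,-0.25,0,0,0,-1, 0,0,-0.25,0,0,0,-1]'
```

```text
time: 4.2
tool_pos: [547.1, 54.9, 51.0]
tcp_rot: [-3.139, -0.007, 3.013]
contact_force: [-10.0, 0.6, 24.0]
grip_width: 0.6
```

```bash
python3 -m inch '[0,0,1.5,0,0,0,-1, 0,0,4,0,0,0,-1, -3,0.4,5,0,0,0,-1, -7,0.9,5,0,0,0,-1, -11,1.4,5,0,0,0,-1]'
python3 - <<'E'
from h import *
im=bot.capture("side")[:,:,::-1]
cv2.imwrite("pics/side2.png",cv2.resize(im[160:260,205:345],None,fx=5.7,fy=5.7,interpolation=cv2.INTER_CUBIC))
E
```

```text
time: 4.7
tool_pos: [436.9, 69.0, 101.1]
tcp_rot: [-3.14, -0.005, 3.012]
contact_force: [-0.2, 0.2, 1.0]
grip_width: 0.5
```

View pics/side2.png

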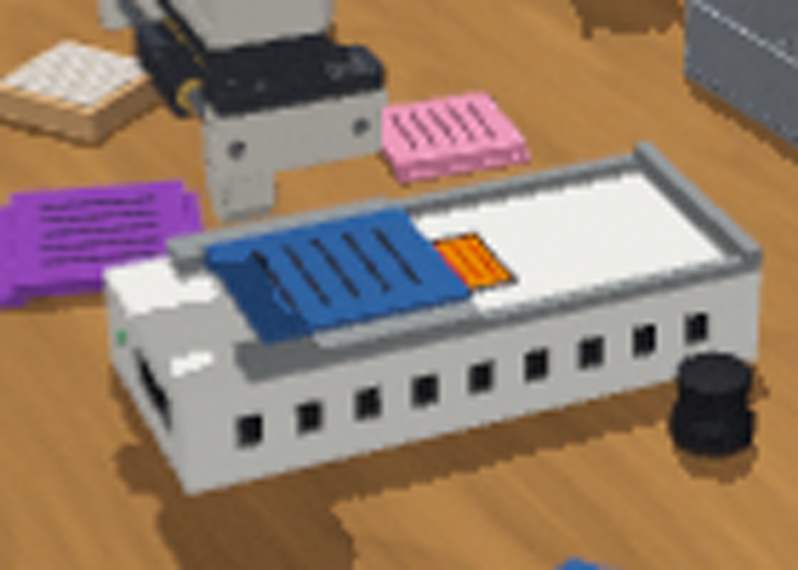

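The tab is now flush with the deck at about (475,262) and the cover is unmoved. I'll go behind the cover next.

```bash
python3 -m inch '[-1.8,0.2,0,0,0,0,-1, -3.6,0.4,0,0,0,0,-1, -3.6,0.4,-1.5,0,0,0,-1, -3.6,0.4,-3,0,0,0,-1, -3.6,0.4,-3.5,0,0,0,-1]'
python3 - <<'E'
from h import *
im=bot.capture("side")[:,:,::-1]
cv2.imwrite("pics/side3.png",cv2.resize(im[160:260,205:345],None,fx=5.7,fy=5.7,interpolation=cv2.INTER_CUBIC))
E
```

```text
time: 5.25
tool_pos: [392.3, 74.0, 63.7]
tcp_rot: [-3.139, -0.016, 3.013]
contact_force: [0.2, 0.3, 0.1]
grip_width: 0.4
```

View pics/side3.png

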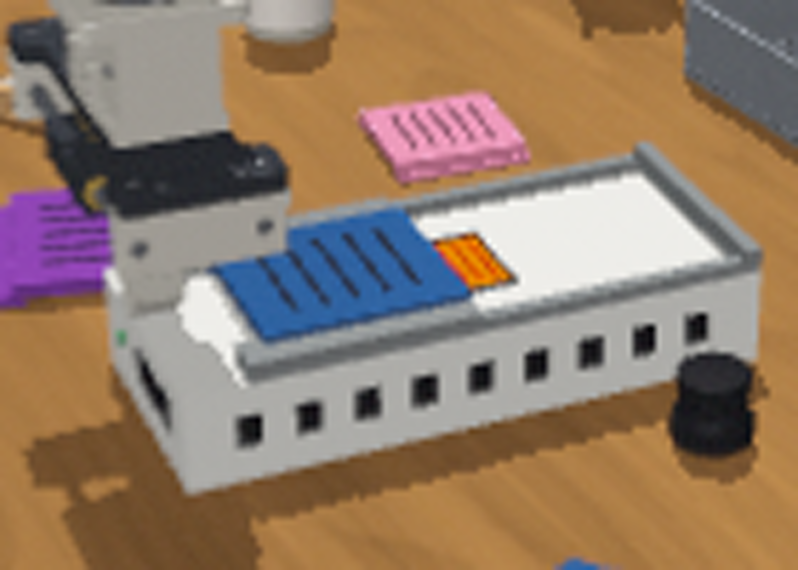

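```bash
python3 -m inch '[0,0,-0.3,0,0,0,-1, 0.2,0,-0.6,0,0,0,-1, 0.4,0,-0.9,0,0,0,-1, 0.6,-0.1,-0.9,0,0,0,-1, 0.8,-0.1,-0.9,0,0,0,-1]';python3 -m inch '[0,0,0,0,0,0,-1, 0.2,0,0,0,0,0,-1, 0.4,-0.05,0,0,0,0,-1, 0.6,-0.1,0,0,0,0,-1, 0.8,-0.1,0,0,0,0,-1]'
```

```text
time: 5.8
tool_pos: [400.5, 72.9, 54.6]
tcp_rot: [-3.138, -0.017, 3.013]
contact_force: [0.2, 0.3, 0.7]
grip_width: 0.2
time: 6.3
tool_pos: [408.7, 71.8, 54.6]
tcp_rot: [-3.138, -0.017, 3.013]
contact_force: [0.0, -0.6, -0.2]
grip_width: 0.5
```

```bash
python3 -m inch '[0.2,-0.03,0,0,0,0,-1, 0.4,-0.05,0,0,0,0,-1, 0.6,-0.08,0,0,0,0,-1, 0.8,-0.1,0,0,0,0,-1, 1,-0.13,0,0,0,0,-1]';python3 -m inch '[0.2,-0.03,0,0,0,0,-1, 0.4,-0.05,0,0,0,0,-1, 0.6,-0.08,0,0,0,0,-1, 0.8,-0.1,0,0,0,0,-1, 1,-0.13,0,0,0,0,-1]'
python3 - <<'E'
from h import *
im=bot.capture("side")[:,:,::-1]
cv2.imwrite("pics/side4.png",cv2.resize(im[160:260,205:345],None,fx=5.7,fy=5.7,interpolation=cv2.INTER_CUBIC))
E
```

```text
time: 6.8
tool_pos: [418.9, 70.5, 54.6]
tcp_rot: [-3.138, -0.017, 3.013]
contact_force: [-0.4, -0.7, 0.4]
grip_width: 0.3
time: 7.3
tool_pos: [429.2, 69.2, 54.6]
tcp_rot: [-3.138, -0.016, 3.013]
contact_force: [-0.9, -0.1, -1.2]
grip_width: 0.2
```

View pics/side4.png

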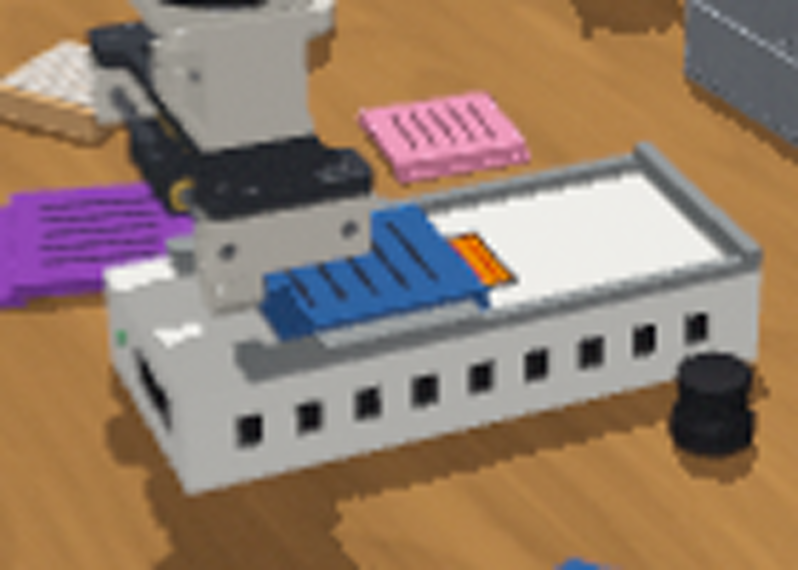

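The cover has moved about 10 mm, square, and its front is passing over the tab. I'll continue.

```bash
python3 -m inch '[0.5,-0.06,0,0,0,0,-1, 1,-0.13,0,0,0,0,-1, 1.5,-0.19,0,0,0,0,-1, 2,-0.25,0,0,0,0,-1, 2.5,-0.32,0,0,0,0,-1]';python3 -m inch '[0.5,-0.06,0,0,0,0,-1, 1,-0.13,0,0,0,0,-1, 1.5,-0.19,0,0,0,0,-1, 2,-0.25,0,0,0,0,-1, 2.5,-0.32,0,0,0,0,-1]'; python3 -m inch '[0.5,-0.06,0,0,0,0,-1, 1,-0.13,0,0,0,0,-1, 1.5,-0.19,0,0,0,0,-1, 2,-0.25,0,0,0,0,-1, 2.5,-0.32,0,0,0,0,-1]'
python3 - <<'E'
from h import *
im=bot.capture("side")[:,:,::-1]
cv2.imwrite("pics/side5.png",cv2.resize(im[160:260,205:345],None,fx=5.7,fy=5.7,interpolation=cv2.INTER_CUBIC))
E
```

```text
time: 7.85
tool_pos: [454.9, 65.9, 54.6]
tcp_rot: [-3.138, -0.016, 3.013]
contact_force: [-2.3, -0.0, 2.2]
grip_width: 0.6
time: 8.35
tool_pos: [480.2, 62.7, 54.6]
tcp_rot: [-3.139, -0.016, 3.013]
contact_force: [-2.4, 0.9, 1.5]
grip_width: 0.4
time: 8.85
tool_pos: [505.6, 59.4, 54.6]
tcp_rot: [-3.139, -0.016, 3.013]
contact_force: [-2.1, 0.1, 1.2]
grip_width: 0.6
```

View pics/side5.png

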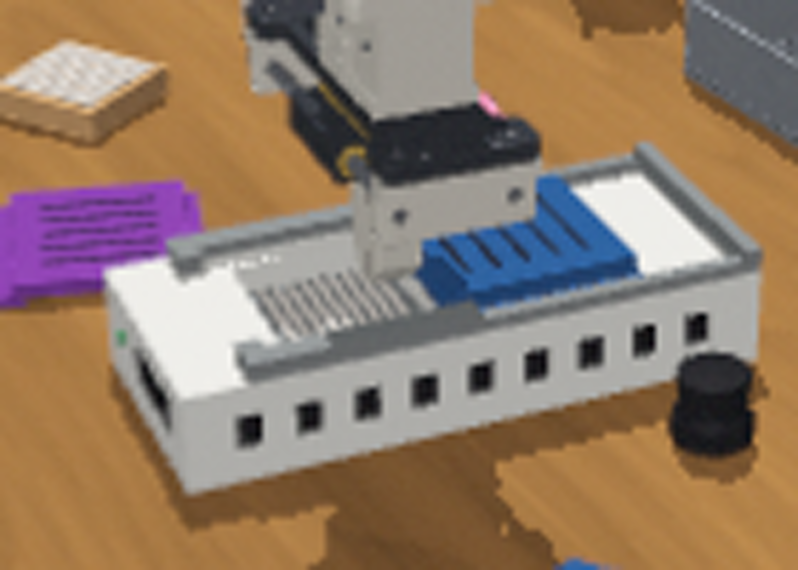

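```bash
python3 -m inch '[0.5,-0.06,0,0,0,0,-1, 1,-0.13,0,0,0,0,-1, 1.5,-0.19,0,0,0,0,-1, 2,-0.25,0,0,0,0,-1, 2.5,-0.32,0,0,0,0,-1]';python3 -m inch '[0.3,-0.04,0,0,0,0,-1, 0.6,-0.08,0,0,0,0,-1, 0.9,-0.11,0,0,0,0,-1, 1.2,-0.15,0,0,0,0,-1, 1.4,-0.18,0,0,0,0,-1]'; python3 -m inch '[0.1,-0.01,0,0,0,0,-1, 0.2,-0.03,0,0,0,0,-1, 0.3,-0.04,0,0,0,0,-1, 0.4,-0.05,0,0,0,0,-1, 0.4,-0.05,0,0,0,0,-1]'
python3 - <<'E'
from h import *
im=bot.capture("side")[:,:,::-1]
cv2.imwrite("pics/side6.png",cv2.resize(im[160:260,205:345],None,fx=5.7,fy=5.7,interpolation=cv2.INTER_CUBIC))
E
```

```text
time: 9.4
tool_pos: [532.1, 56.0, 54.7]
tcp_rot: [-3.139, -0.015, 3.013]
contact_force: [-1.2, 0.4, 0.9]
grip_width: 0.6
time: 9.9
tool_pos: [546.5, 54.1, 54.7]
tcp_rot: [-3.139, -0.015, 3.013]
contact_force: [-1.7, 0.2, 0.5]
grip_width: 0.4
time: 10.4
tool_pos: [550.7, 53.6, 54.7]
tcp_rot: [-3.139, -0.014, 3.013]
contact_force: [0.9, 0.1, -0.1]
grip_width: 0.3
```

View pics/side6.png

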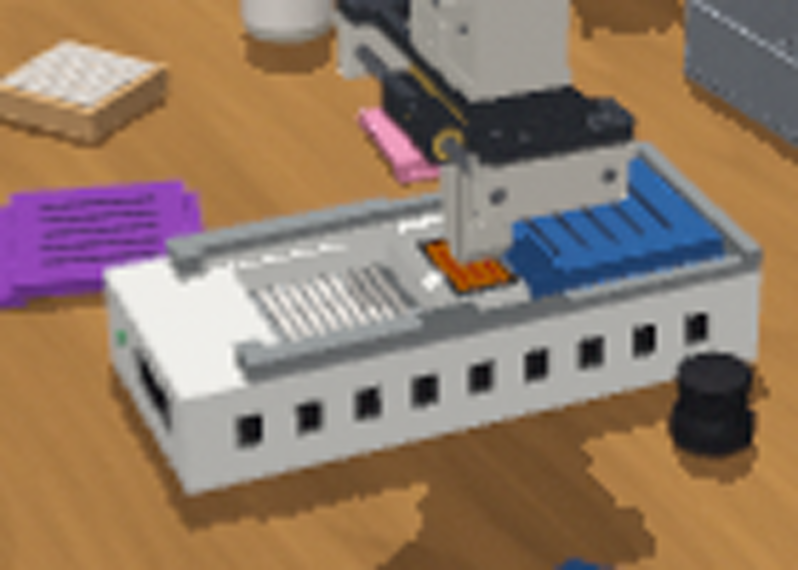

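The cover is nearly at the end stop. I'll creep forward until it touches.

```bash
python3 -m inch '[0.1,-0.01,0,0,0,0,-1, 0.2,-0.03,0,0,0,0,-1, 0.3,-0.04,0,0,0,0,-1, 0.3,-0.04,0,0,0,0,-1, 0.3,-0.04,0,0,0,0,-1]'; python3 -m inch '[0.1,-0.01,0,0,0,0,-1, 0.2,-0.03,0,0,0,0,-1, 0.25,-0.03,0,0,0,0,-1, 0.25,-0.03,0,0,0,0,-1, 0.25,-0.03,0,0,0,0,-1]'
```

```text
time: 10.95
tool_pos: [554.0, 53.2, 54.7]
tcp_rot: [-3.139, -0.014, 3.013]
contact_force: [0.2, 0.0, -0.2]
grip_width: 0.3
time: 11.45
tool_pos: [555.0, 53.1, 54.6]
tcp_rot: [-3.138, -0.017, 3.013]
contact_force: [-6.1, 1.0, 4.2]
grip_width: 0.6
```

Contact with the stop shows as 6 N. Next I back off, lift, and look.

```bash
python3 -m inch '[-0.5,0.06,0,0,0,0,-1, -1,0.13,0,0,0,0,-1, -1.2,0.15,1,0,0,0,-1, -1.2,0.15,4,0,0,0,-1, -1.2,0.15,8,0,0,0,-1]'; python3 -m inch '[-2,4,3,0,0,0,-1, -4,8,5,0,0,0,-1, -6,12,5,0,0,0,-1, -8,16,5,0,0,0,-1, -10,20,5,0,0,0,-1]'; python3 -m inch '[-2,4,0,0,0,0,-1, -4,8,0,0,0,0,-1, -4,9,0,0,0,0,-1, -4,9,0,0,0,0,-1, -4,9,0,0,0,0,-1]'
python3 - <<'E'
from h import *
im=bot.capture("side")[:,:,::-1]
cv2.imwrite("pics/side7.png",cv2.resize(im[160:260,205:345],None,fx=5.7,fy=5.7,interpolation=cv2.INTER_CUBIC))
im=bot.capture("top")[:,:,::-1]
cv2.imwrite("pics/top7.png",im); cv2.imwrite("pics/top7z.png",cv2.resize(im[165:290,160:345],None,fx=4,fy=4,interpolation=cv2.INTER_CUBIC))
E
```

```text
time: 11.95
tool_pos: [542.0, 54.6, 134.9]
tcp_rot: [-3.138, -0.02, 3.013]
contact_force: [1.7, -0.3, -0.5]
grip_width: 0.3
time: 12.45
tool_pos: [441.3, 256.1, 186.2]
tcp_rot: [-3.139, -0.018, 3.013]
contact_force: [0.4, 0.5, -0.7]
grip_width: 0.4
time: 12.95
tool_pos: [401.8, 345.4, 186.4]
tcp_rot: [-3.139, -0.017, 3.013]
contact_force: [-0.4, 0.6, -0.1]
grip_width: 0.8
```

View pics/side7.png

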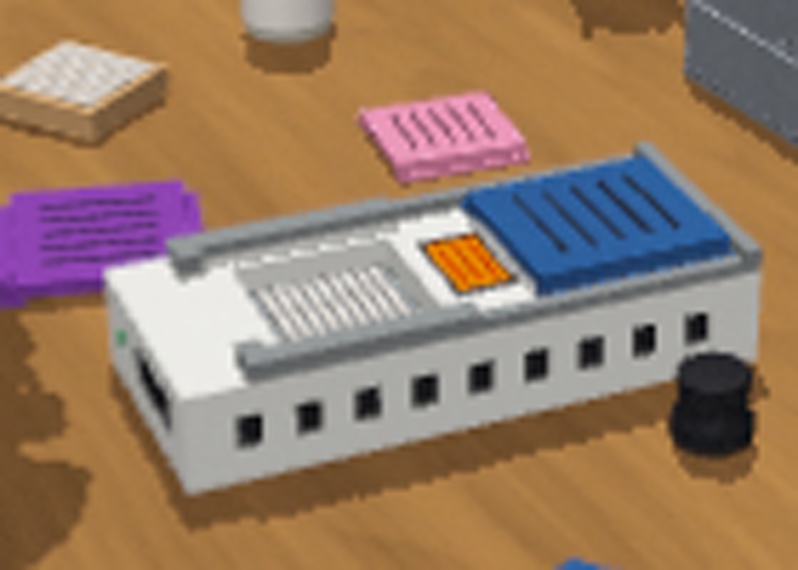

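View pics/top7z.png

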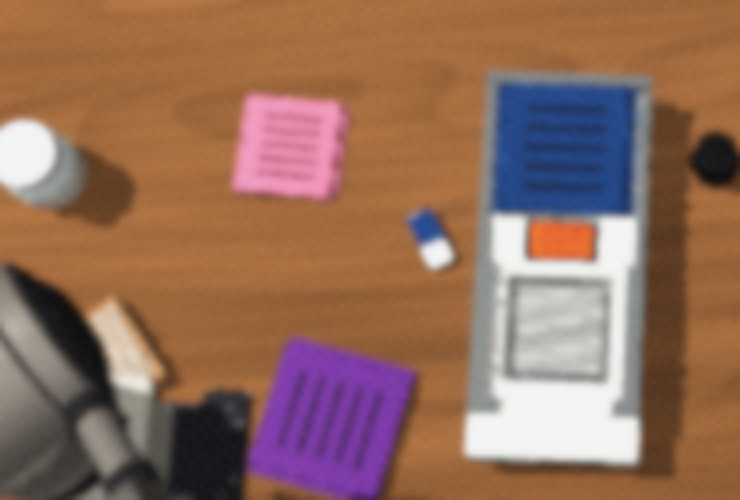

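The cover lies flat and square against the end stop (top zoom about (565,148)). The tab is down at (562,240), the bay is open with the filter still in it at (557,328), and the other items are unmoved.

```bash
python3 -c "
from plant import bot
print(bot.close_job())"
```

```text
the job is handed in; nothing more can be done
None
```

The filter bay is open: the blue cover lies flat and square against the end stop, wholly off its seat, and the job is handed in at about 13 s.

- **Tab:** I pressed it with the shut fingertips until it stopped, at 24 N with the tips 51 mm above the table, the height given for fully down.
- **Cover:** I pushed its rear face low along the rails at about 2 N until it met the end stop at about 6 N, then backed off, lifted and moved the arm clear.
- **Last pictures:** The side and top views show the tab flush, the bay fully open with the filter in it, and the nearby items I could see where they were. The arm hid part of the spare filter in the top view, but it looked unmoved from the side.
- **Disagreement:** The two cameras placed the unit about 6 mm apart sideways. I worked between the two values, and contact came at the expected heights and positions.

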